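Chase the threaded boss with the green tap wrench

ROBOT

A 6-joint arm with a two-finger parallel gripper is mounted at the origin on a cart in front of the work surface, level with it; the furniture and walls round the work are solid. World frame = base frame: x ahead of the robot, y to its left, z up, the work surface at z = 0. Lengths are in m, angles in rad, forces in N, time in s.
With the tool pointing down it reaches from about 0.35 to 0.85 m from the base axis. Payload 8.1 kg.
Tool frame: the origin (TCP) lies between the finger pads; the fingertips stand bot.tcp_to_tips ahead of it and the grasp point (between the pads) lies 2 mm behind it (bot.tcp_to_tips is the distance from the TCP to the fingertips, in m); z points along the fingers, y is the line along which they close (so a half turn about z gives the same grasp; the last joint's range is limited). The gripper opens to 85 mm and grips with 20 to 120 N. Pads are 22 mm wide; open, the fingers measure 114 mm over their backs; the gripper's body (76 mm by 85 mm) begins 54 mm behind the grasp point. The pads swing forward as they close: fully open they stand 13 mm farther back than shut.
Start: joints at [-1.272, 0.13, 1.488, -0, 1.523, -0.085], TCP at [0.225, -0.556, 0.248] pointing down, gripper open.
Joint ranges: [-2.96, 2.96], [-0.89, 2.26], [0.02, 2.5], [-1.34, 4.48], [0, 2.73], [-2.66, 2.66]. Speed limits (rad/s): [2.39, 2.39, 2.79, 3.14, 3.14, 3.14].

INTERFACE

Orientations are given as a unit quaternion [x, y, z, w].
In Python, from plant import bot gives the robot as it stands. The module is installed in compiled form; this text tells all that it offers.
- The arm moves only by the tool arm_command, never from a script. Its argument "series" is a list that holds one entry, the list of rows, each a list of 7 numbers: the turn, a rotation vector about the tool's x, y, z in degrees, then the shift along the tool's x, y, z in m, then the opening in per cent of the stroke, from 0 (shut) to 100 (fully open). A call has 1 to 8 rows; each row is the pose to reach, as a shift and turn from the pose commanded when the call began, along the tool's axes at that moment; what a row does not reach only later rows make up. A row lasts 1/12 s, in which the tool goes at most 41.7 mm and 7.16 degrees, less where a joint would pass 70% of its speed; a pose out of reach is approached as far as the arm can. A call with a gripper value outside its range is refused whole. The fingers move at their own pace and stop on an object; "squeeze" is the grip in N (left out, the last holds). Time passes only in rows, so rows that repeat a pose let the fingers close. It gives the time, the measured TCP pose, the force, the opening and the grip force at its end, in the units of the state.
- bot.get_obs(): the state, without advancing time (a new reading comes with each control period).
- bot.capture(name): name is "scene" or "top" or "wrist"; returns the picture (480x640x3 uint8, red, green, blue); there is no depth.
- bot.camera_params(name): a dict with "K" (3x3 intrinsics, pixels), "extrinsics" (4x4, takes a point from camera to world coordinates). Camera axes: x right, y down, z forward; pixel columns grow to the right and rows downward; lengths in m; the calibration is good to about 2 mm. A picture is of the moment at which its call begins: read the wrist's pose just before it. camera_params takes no time and is no camera call; for the wrist camera it gives the pose at the moment of the call.
- bot.job_done(): hands the job in; it is judged then, once.
The state is a dict: "clock": time; "q": joint angles; "qvel": joint speeds; "joint_torque": joint torques, N m; "tool_pos": TCP position; "tool_rot": TCP orientation; "wrist_force": force on the tool from outside, world axes, zero at the start; "wrist_torque": the same for the moment, N m; "gripper_width": opening from 0.0 (shut) to 1.0 (fully open); "finger_force": force on a finger pad.
Only numpy, scipy, OpenCV 4.12 (cv2) and the standard library are available. Lean on these libraries where they do the work, as an engineer would, in place of code of your own. Each camera call takes 0.05 s, during which the arm holds its last target. There are 200 camera calls.

TASK

The tap in the green wrench still has to go a little deeper into its ready-cut thread. From above, turn the green wrench clockwise until its pointed green end stands over the white line on its plate and pause there a moment, turn it back to the yellow line to free the tap and pause again, then turn it forward to the red line and let go. Do not run clearly past the red line, and leave the blue wrench alone.

Things in the scene. Friction and masses are not known exactly. Their poses are not given: they have to be found in the camera images.
- green_grip (a point): centre of the green tap wrench, whose middle is a green block 34 mm long, 14 mm wide, 20 mm high, to be held across its 14 mm width. The point is on the vertical turning axis, 70 mm above the bench, half-way up the block. Its x axis points along the wrench to the pointed green end, 42 mm out; z is up. Thin steel arms reach 42 mm out both ways. Friction (0.06 N m) keeps it where it is left.
- green_plate: fixed round dark plate, radius 50 mm, 12 mm thick, under the green wrench; origin at the centre of its underside, z up, x where the pointed end points at joint value 0. Radial lines near the rim, clockwise from x: yellow at 25, white at 50, red at 75 degrees. A 26 mm wide brass boss stands on it, top 36 mm above the bench. May change places with the blue station.
- green_wrench (a joint): angle of the green wrench on its plate in rad, growing clockwise seen from above. It starts between -0.15 and 0.15; the pointed end stands over the yellow line at 0.436 (25 degrees), over the white line at 0.873 (50 degrees) and over the red line at 1.309 (75 degrees).
- blue_pointer (a point): pointed end of the blue tap wrench, 42 mm from that wrench's vertical axis and 70 mm above the bench; wrench, boss and plate are the same as the green ones but for the colour of the wrench. To be left alone.

How it is judged:
On the way, in this order (a step that is already met when the one before it is completed fails the run):
1. the green wrench is turned forward to the white line (within 10 degrees) and pauses there (value of joint green_wrench between 0.698 and 1.048 rad), for 0.2 s.
2. the green wrench is turned back to the yellow line (within 10 degrees) and pauses there (value of joint green_wrench between 0.261 and 0.611 rad), for 0.2 s.
At the end, for the whole second after the job is handed in: The pointed end of the green wrench rests over the red line within 10 degrees, and the blue wrench's pointer is within 10 mm of where it started (value of joint green_wrench between 1.134 and 1.484 rad and velocity of joint green_wrench between -0.05 and 0.05 rad/s and distance of blue_pointer from where it was at the start of the episode below 0.01 m); the robot touches nothing.
It fails at once if the green wrench is turned more than 15 degrees past the red line (value of joint green_wrench above 1.571 rad).
It fails at once if the blue wrench is turned (its pointer moves more than 10 mm) (distance of blue_pointer from where it was at the start of the episode above 0.01 m).
It also fails if it takes over 38 s, if anything falls off the work surface, if the arm or the gripper's body presses on something with over 40 N, if the wrist force passes 120 N, or if a joint passes its speed limit or range.

## Working session

There is one attempt and no reset: what is moved stays moved. The work goes in short steps, Python scripts to look and compute and a tool call to move; the robot and the scene stay as the last step left them, time stands still between calls to the robot, and variables do not carry over. Pictures are saved under pics/ and viewed, at most 10 in all, crops included, and the job is handed in when it is done.

Besides the shell and the picture viewer there is one more tool, called after "Request:" by a JSON object that holds its "op" and its "data". arm_command: Moves the arm, as the interface text tells. Its arguments: {"type":"object","properties":{"series":{"type":"array"},"squeeze":{"type":"number"}},"required":["series"]}

```bash
mkdir -p pics; python3 - <<'E'
from plant import bot
import cv2
o=bot.get_obs();print(o['clock'],o['tool_pos'],o['tool_rot'],o['gripper_width'],bot.tcp_to_tips)
for n in ['top','scene']:
    cv2.imwrite(f'pics/{n}0.png',bot.capture(n)[:,:,::-1]);p=bot.camera_params(n);print(p)
E
```

```text
0.0 [ 0.22452647 -0.55580849  0.24721256] [ 9.81643237e-01  1.90723940e-01 -1.06514716e-04 -9.60473490e-04] 0.9992011340787965 0.017
{'K': array([[542.07736669,   0.        , 318.14850133],
       [  0.        , 542.07736669, 243.07476026],
       [  0.        ,   0.        ,   1.        ]]), 'extrinsics': array([[-5.97058777e-03, -9.92304039e-01,  1.23681226e-01,
         4.11508827e-01],
       [-9.99981673e-01,  6.04877664e-03,  2.56685299e-04,
        -2.89943582e-02],
       [-1.00282997e-03, -1.23677426e-01, -9.92321968e-01,
         9.24867116e-01],
       [ 0.00000000e+00,  0.00000000e+00,  0.00000000e+00,
         1.00000000e+00]])}
{'K': array([[442.36635193,   0.        , 308.13960502],
       [  0.        , 442.36635193, 239.52862472],
       [  0.        ,   0.        ,   1.        ]]), 'extrinsics': array([[ 0.62454597, -0.3265756 ,  0.70942985, -0.0816538 ],
       [-0.78090362, -0.2477734 ,  0.573409  , -0.54184713],
       [-0.01148355, -0.91211661, -0.40976995,  0.4285699 ],
       [ 0.        ,  0.        ,  0.        ,  1.        ]])}
```

View pics/top0.png

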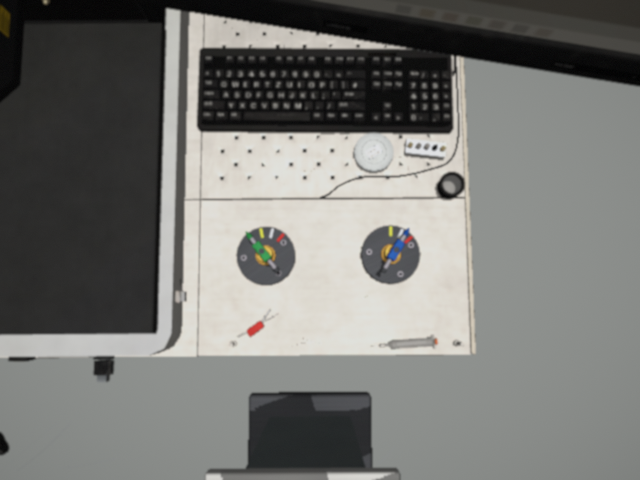

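The top view shows the green wrench at about (262,250), with its pointed end at (247,235). The blue wrench is at (395,250). I'll measure by segmentation next and check the scene view for obstacles.

```bash
cat > h.py <<'E'
import cv2,numpy as np
from plant import bot
def ray(p,uv,z):
    K,E=p['K'],p['extrinsics']
    d=E[:3,:3]@np.linalg.solve(K,[uv[0],uv[1],1]); return E[:3,3]+d*(z-E[2,3])/d[2]
def blob(im,lo,hi,roi=None):
    h=cv2.cvtColor(im,cv2.COLOR_RGB2HSV); m=cv2.inRange(h,lo,hi)
    if roi: r=np.zeros_like(m); a,b,c,d=roi; r[b:d,a:c]=1; m=m*r
    return m
E
python3 - <<'E'
from h import *
im=cv2.imread('pics/top0.png')[:,:,::-1]; p=bot.camera_params('top')
roi=(225,215,305,295)
for n,lo,hi,z in [('green',(45,80,40),(85,255,255),.075),('yellow',(22,120,120),(35,255,255),.012),('red',(0,120,100),(6,255,255),.012)]:
    m=blob(im,lo,hi,roi);ys,xs=np.nonzero(m)
    P=np.array([ray(p,(x,y),z)[:2] for x,y in zip(xs,ys)]); 
    if not len(P): print(n,'none');continue
    c=P.mean(0);r=cv2.minAreaRect(P.astype(np.float32)*1000);u=np.linalg.svd(P-c)[2][0] if len(P)>3 else 0
    print(n,len(P),(xs.mean(),ys.mean()),c,r,'dir',u)
print('plate centre',ray(p,(265.5,255.5),.012),ray(p,(391,254),.012))
s=cv2.imread('pics/top0.png')[205:305,220:440];cv2.imwrite('pics/crop.png',np.vstack([cv2.resize(s,None,fx=2.9,fy=2.9)[:,:638],cv2.resize(cv2.imread('pics/scene0.png'),(638,310)) ]))
E
```

```text
green 186 (np.float64(259.3010752688172), np.float64(248.6236559139785)) [0.50919531 0.06415611] ((513.23828125, 67.10948944091797), (53.498416900634766, 14.6065673828125), 42.21084213256836) dir [-0.78171358 -0.62363762]
yellow 77 (np.float64(263.97402597402595), np.float64(245.15584415584416)) [0.52233014 0.06317002] ((521.1373291015625, 68.20682525634766), (54.921329498291016, 24.71970558166504), 22.316722869873047) dir [-0.98206682 -0.18853319]
red 30 (np.float64(279.93333333333334), np.float64(237.23333333333332)) [0.53568829 0.03612452] ((535.6619873046875, 36.43775177001953), (4.8526611328125, 15.63377571105957), 45.15239715576172) dir [-0.76010474  0.64980057]
plate centre [0.50463955 0.06046783 0.012     ] [ 0.50590091 -0.15195062  0.012     ]
```

View pics/crop.png

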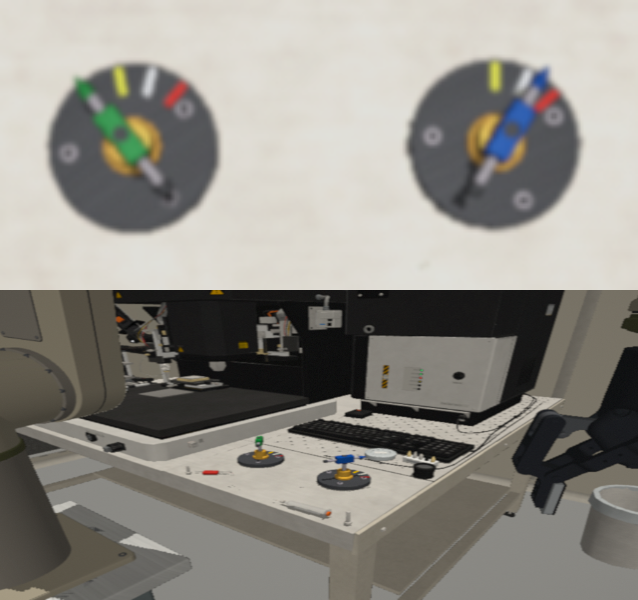

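The enlarged view shows the green wrench near joint value 0, with its pointer to the left of yellow. The axis is at about (0.505, 0.060) and the wrench yaw is about 38°. The area above it is clear. I'll move above it now.

Request:
{"op": "arm_command", "data": {"series": [[[0,0,0,0.03,-0.028,0,100],[0,0,0,0.06,-0.057,0,100],[0,0,0,0.088,-0.084,0,100],[0,0,0,0.116,-0.11,0,100],[0,0,0,0.144,-0.137,0,100],[0,0,0,0.172,-0.163,0,100],[0,0,0,0.2,-0.19,0,100],[0,0,0,0.23,-0.219,0,100]]]}}

```text
clock: 0.77
tool_pos: [0.356, -0.2656, 0.2479]
tool_rot: [0.982, 0.19, -0.0, -0.0]
wrist_force: [1.4, -0.4, 0.2]
gripper_width: 0.999
finger_force: 0.0
```

Request:
{"op": "arm_command", "data": {"series": [[[0,0,-2,0.03,-0.028,0,100],[0,0,-4,0.06,-0.057,0,100],[0,0,-6,0.088,-0.084,0,100],[0,0,-8,0.116,-0.11,0.01,100],[0,0,-10,0.144,-0.137,0.02,100],[0,0,-12,0.172,-0.163,0.03,100],[0,0,-14,0.2,-0.19,0.03,100],[0,0,-16.5,0.23,-0.219,0.03,100]]]}}

```text
clock: 1.43
tool_pos: [0.4867, 0.0237, 0.2171]
tool_rot: [0.944, 0.33, -0.001, -0.0]
wrist_force: [0.4, -1.2, -0.1]
gripper_width: 1.0
finger_force: 0.0
```

```bash
python3 - <<'E'
from h import *
bot.capture('top')
o=bot.get_obs();p=bot.camera_params('wrist');im=bot.capture('wrist');print(o['tool_pos'],o['tool_rot'],o['clock'])
cv2.imwrite('pics/w1.png',im[:,:,::-1]);np.savez('w1.npz',K=p['K'],extrinsics=p['extrinsics']);print(p['extrinsics'][:3,3])
E
```

```text
[0.48888367 0.03032247 0.21754961] [ 0.94265573  0.33375981  0.0009541  -0.00190982] 1.4833
[0.54117099 0.07262484 0.34548271]
```

View pics/w1.png

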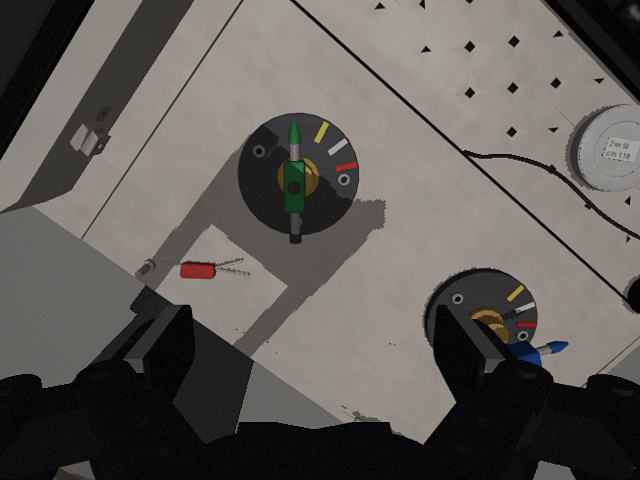

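The wrist view shows the green wrench with its tip at (293,120), its black end at (295,243) and the block screw at about (294,187). The plate rim spans roughly x 238–359 and y 113–234.

```bash
python3 - <<'E'
from h import *
o=bot.get_obs();print(o['clock'],o['tool_pos'],o['tool_rot'],o['qvel'].round(3))
p=dict(np.load('w1.npz'))
im=cv2.imread('pics/w1.png')[:,:,::-1]
g=lambda u,v,z:ray(p,(u,v),z)[:2].round(4)
print('plate',g(298.5,173.5,.010),'tip',g(293,120,.07),'end',g(295,243,.07),'screw',g(294,187,.08))
m=blob(im,(45,80,30),(85,255,255),(230,155,370,220));print('block',cv2.minAreaRect(cv2.findNonZero(m)))
for l,u in dict(y=(321.5,132),w=(338,147),r=(346,167)).items(): print(l,g(*u,.012)-g(298.5,173.5,.010), np.degrees(np.arctan2(*(g(*u,.012)-g(298.5,173.5,.010))[::-1])))
d=g(293,120,.07)-g(295,243,.07);print('wrench',np.linalg.norm(d),np.degrees(np.arctan2(d[1],d[0])))
E
```

```text
1.5333 [0.48797493 0.02718528 0.21761843] [ 9.42865086e-01  3.33173021e-01  8.32223579e-05 -1.07719849e-03] [-0.088 -0.032  0.031 -0.046  0.022 -0.046]
plate [0.506  0.0615] tip [0.5373 0.0879] end [0.4725 0.035 ] screw [0.5046 0.0606]
block ((294.4999694824219, 185.99998474121094), (20.999996185302734, 51.99999237060547), 0.0)
y [0.0375 0.0062] 9.387976515088782
w [ 0.0369 -0.0115] -17.309808115086142
r [ 0.0288 -0.0268] -42.939888976276826
wrench 0.08365076210053321 39.22675694772049
```

Request:
{"op": "arm_command", "data": {"series": [[[0,0,0,0.012,-0.006,0.02,60],[0,0,0,0.024,-0.012,0.045,60],[0,0,0,0.036,-0.0165,0.07,60],[0,0,0,0.036,-0.0165,0.09,60],[0,0,0,0.036,-0.0165,0.09,60],[0,0,0,0.036,-0.0165,0.09,60],[0,0,0,0.036,-0.0165,0.09,60],[0,0,0,0.036,-0.0165,0.09,60]]]}}

```text
clock: 2.2
tool_pos: [0.5062, 0.0568, 0.1303]
tool_rot: [0.944, 0.329, 0.001, 0.0]
wrist_force: [1.2, 0.6, 0.6]
gripper_width: 0.598
finger_force: 0.0
```

```bash
python3 - <<'E'
from h import *
o=bot.get_obs();p=bot.camera_params('wrist');im=bot.capture('wrist');print(o['tool_pos'],o['tool_rot'],o['clock'],o['qvel'].round(3))
t=o['tool_pos']-np.array([.505,.061,.068]);a=2*np.arctan2(o['tool_rot'][1],o['tool_rot'][0]);c,s=np.cos(a),np.sin(a)
print('need tool', -(t[0]*c+t[1]*s), -(t[0]*s-t[1]*c), t[2],np.degrees(a))
cv2.imwrite('pics/w2.png',im[:,:,::-1]);np.savez('w2.npz',K=p['K'],extrinsics=p['extrinsics'])
E
```

```text
[0.50620747 0.05677562 0.13026232] [9.44236958e-01 3.29263609e-01 1.34224510e-03 4.91213807e-04] 2.2 [ 0.001 -0.002 -0.     0.001 -0.005  0.001]
need tool 0.0016810984651725379 -0.004059222569017286 0.06226232217144889 38.44821210949768
```

View pics/w2.png

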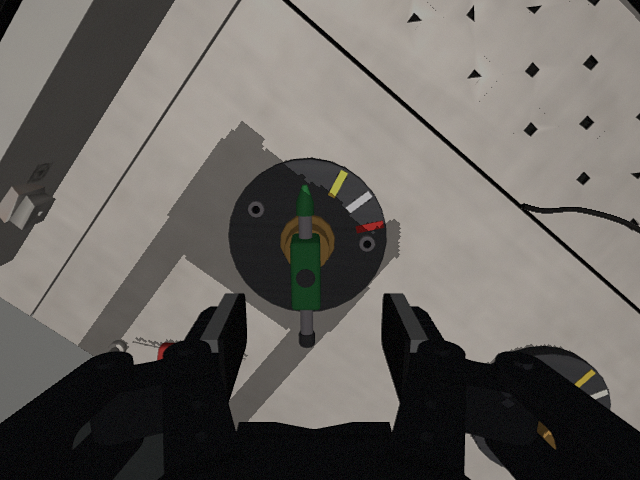

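The fingers straddle the block at about (306,275), with the finger midpoint near column 313. The pointed tip is at (305,188) and the black end at (307,342).

```bash
python3 - <<'E'
from h import *
p=dict(np.load('w2.npz'));g=lambda u,v,z:ray(p,(u,v),z)[:2]
c=g(307.5,234.5,.010);print('plate',c,'screw',g(305.5,278,.08),'mid',(g(305,188,.07)+g(307,342,.07))/2)
d=g(305,188,.07)-g(307,342,.07);print(np.linalg.norm(d),np.degrees(np.arctan2(d[1],d[0])))
for k,u,o in (('y',(339,183),25),('w',(359,202),50),('r',(369,227),75)):
    e=g(*u,.012)-c;print(k,np.linalg.norm(e),np.degrees(np.arctan2(e[1],e[0]))+o)
E
```

```text
plate [0.50636189 0.06198675] screw [0.50391927 0.06012378] mid [0.50468408 0.06060012]
0.08017223581041408 38.88534234254681
y 0.038174853002188494 33.011079930258546
w 0.03829827039621928 32.094603507669895
r 0.039011499989140185 31.361222012165562
```

Request:
{"op": "arm_command", "data": {"series": [[[0,0,-0.5,0.0015,-0.004,0.015,60],[0,0,-0.5,0.0015,-0.004,0.035,60],[0,0,-0.5,0.0015,-0.004,0.055,60],[0,0,-0.5,0.0015,-0.004,0.062,60],[0,0,-0.5,0.0015,-0.004,0.062,60],[0,0,-0.5,0.0015,-0.004,0.062,60]]]}}

```text
clock: 2.75
tool_pos: [0.5042, 0.0612, 0.0672]
tool_rot: [0.943, 0.334, 0.0, 0.0]
wrist_force: [-0.2, 0.3, 0.2]
gripper_width: 0.599
finger_force: 0.0
```

Request:
{"op": "arm_command", "data": {"series": [[[0,0,0,0,0,0,0],[0,0,0,0,0,0,0],[0,0,0,0,0,0,0],[0,0,0,0,0,0,0],[0,0,0,0,0,0,0],[0,0,0,0,0,0,0],[0,0,0,0,0,0,0],[0,0,0,0,0,0,0]]], "squeeze": 40}}

```text
clock: 3.42
tool_pos: [0.5051, 0.0609, 0.0677]
tool_rot: [0.943, 0.334, 0.001, 0.001]
wrist_force: [0.8, -4.3, 6.8]
gripper_width: 0.155
finger_force: 42.2
```

Request:
{"op": "arm_command", "data": {"series": [[[0,0,3,0,0,0,0],[0,0,8,0,0,0,0],[0,0,13,0,0,0,0],[0,0,18,0,0,0,0],[0,0,23,0,0,0,0],[0,0,28,0,0,0,0],[0,0,32,0,0,0,0],[0,0,35,0,0,0,0]]]}}

```text
clock: 4.08
tool_pos: [0.5051, 0.0608, 0.0677]
tool_rot: [0.999, 0.033, 0.001, 0.0]
wrist_force: [0.1, -4.0, 6.1]
gripper_width: 0.159
finger_force: 42.3
```

Request:
{"op": "arm_command", "data": {"series": [[[0,0,5,0,0,0,0],[0,0,10,0,0,0,0],[0,0,15,0,0,0,0],[0,0,18,0,0,0,0],[0,0,20,0,0,0,0],[0,0,20,0,0,0,0],[0,0,20,0,0,0,0],[0,0,20,0,0,0,0]]]}}

```text
clock: 4.75
tool_pos: [0.5051, 0.0608, 0.0677]
tool_rot: [0.99, -0.139, 0.001, 0.0]
wrist_force: [0.7, -3.7, 6.3]
gripper_width: 0.154
finger_force: 42.3
```

```bash
python3 - <<'E'
from h import *
for i in range(6): im=bot.capture('wrist')
o=bot.get_obs();p=bot.camera_params('wrist');im=bot.capture('wrist');a=2*np.degrees(np.arctan2(o['tool_rot'][1],o['tool_rot'][0]));print(o['tool_pos'],a,o['clock'],o['wrist_force'],o['finger_force'])
cv2.imwrite('pics/w3.png',im[:,:,::-1]);np.savez('w3.npz',K=p['K'],extrinsics=p['extrinsics'])
E
```

```text
[0.50513574 0.06078692 0.0677223 ] -16.02181830888322 5.05 [ 0.64930559 -4.0903211   5.91473214] 42.27153539657593
```

View pics/w3.png

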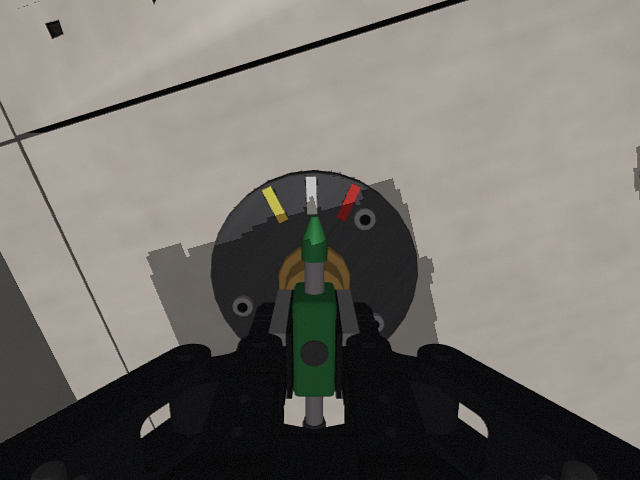

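The pointer at (315,220) is lined up with the white line at (311,195), within about 2°. It has paused for more than 0.2 s, so I'll turn back about 26° and pause on yellow.

Request:
{"op": "arm_command", "data": {"series": [[[0,0,-4,0,0,0,0],[0,0,-9,0,0,0,0],[0,0,-14,0,0,0,0],[0,0,-19,0,0,0,0],[0,0,-23,0,0,0,0],[0,0,-26.5,0,0,0,0],[0,0,-26.5,0,0,0,0],[0,0,-26.5,0,0,0,0]]]}}

```text
clock: 5.77
tool_pos: [0.5051, 0.0608, 0.0677]
tool_rot: [0.996, 0.092, 0.001, 0.0]
wrist_force: [1.9, -3.3, 4.8]
gripper_width: 0.154
finger_force: 42.3
```

Request:
{"op": "arm_command", "data": {"series": [[[0,0,0,0,0,0,0],[0,0,0,0,0,0,0],[0,0,0,0,0,0,0],[0,0,0,0,0,0,0],[0,0,0,0,0,0,0],[0,0,0,0,0,0,0]]]}}

```text
clock: 6.27
tool_pos: [0.5052, 0.0609, 0.0677]
tool_rot: [0.996, 0.091, 0.001, 0.0]
wrist_force: [0.9, -3.8, 6.4]
gripper_width: 0.158
finger_force: 42.3
```

```bash
python3 - <<'E'
from h import *
o=bot.get_obs();im=bot.capture('wrist');print(2*np.degrees(np.arctan2(o['tool_rot'][1],o['tool_rot'][0])),o['tool_pos'],o['clock'])
cv2.imwrite('pics/w4.png',im[:,:,::-1])
E
```

```text
10.487795828207384 [0.50515423 0.0608562  0.06774503] 6.2667
```

View pics/w4.png

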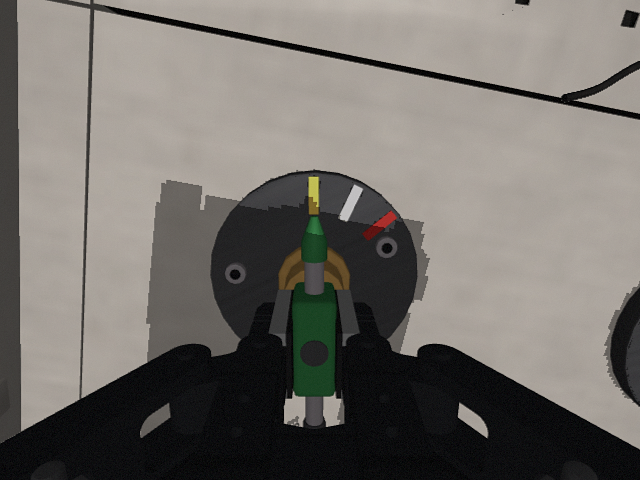

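The pointer at (314,220) is exactly under the yellow line at (314,195). Now I'll turn forward 50° to red.

Request:
{"op": "arm_command", "data": {"series": [[[0,0,3,0,0,0,0],[0,0,7,0,0,0,0],[0,0,12,0,0,0,0],[0,0,17,0,0,0,0],[0,0,22,0,0,0,0],[0,0,26,0,0,0,0],[0,0,29,0,0,0,0],[0,0,31,0,0,0,0]]]}}

```text
clock: 6.98
tool_pos: [0.5052, 0.0608, 0.0678]
tool_rot: [0.984, -0.18, 0.002, 0.0]
wrist_force: [1.0, -4.1, 6.8]
gripper_width: 0.159
finger_force: 42.3
```

Request:
{"op": "arm_command", "data": {"series": [[[0,0,4,0,0,0,0],[0,0,8,0,0,0,0],[0,0,12,0,0,0,0],[0,0,16,0,0,0,0],[0,0,18,0,0,0,0],[0,0,19,0,0,0,0],[0,0,19,0,0,0,0],[0,0,19,0,0,0,0]]]}}

```text
clock: 7.65
tool_pos: [0.5051, 0.0607, 0.0677]
tool_rot: [0.941, -0.338, 0.001, -0.0]
wrist_force: [1.0, -4.6, 6.5]
gripper_width: 0.155
finger_force: 42.3
```

```bash
python3 - <<'E'
from h import *
o=bot.get_obs();im=bot.capture('wrist');print(2*np.degrees(np.arctan2(o['tool_rot'][1],o['tool_rot'][0])),o['tool_pos'],o['clock'])
cv2.imwrite('pics/w5.png',im[:,:,::-1])
E
```

```text
-39.52913173780598 [0.50513408 0.06074186 0.06773058] 7.65
```

View pics/w5.png

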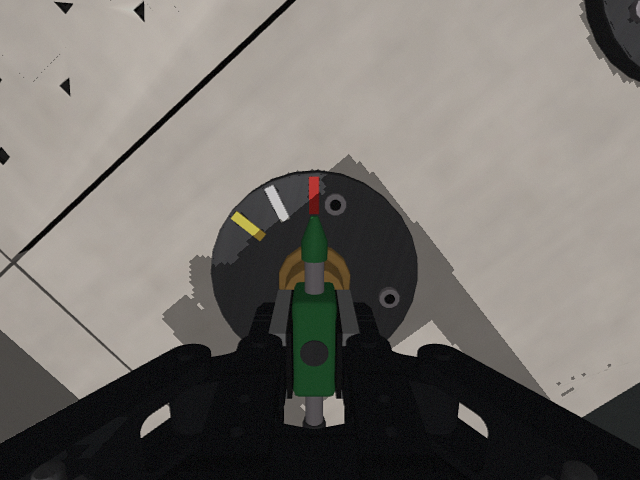

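The pointer at (314,220) is lined up with the red line at (314,195). I'll release and lift straight up.

Request:
{"op": "arm_command", "data": {"series": [[[0,0,0,0,0,0,60],[0,0,0,0,0,0,60],[0,0,0,0,0,0,60],[0,0,0,0,0,0,60],[0,0,0,0,0,0,60],[0,0,0,0,0,0,60],[0,0,0,0,0,0,60],[0,0,0,0,0,0,60]]]}}

```text
clock: 8.37
tool_pos: [0.5037, 0.0613, 0.0662]
tool_rot: [0.941, -0.338, -0.0, 0.0]
wrist_force: [-0.4, -0.3, 0.4]
gripper_width: 0.6
finger_force: 0.0
```

Request:
{"op": "arm_command", "data": {"series": [[[0,0,0,0,0,-0.01,60],[0,0,0,0,0,-0.03,60],[0,0,0,0,0,-0.055,60],[0,0,0,0,0,-0.08,60],[0,0,0,0,0,-0.1,60],[0,0,0,0,0,-0.1,60],[0,0,0,0,0,-0.1,60],[0,0,0,0,0,-0.1,60]]]}}

```text
clock: 9.03
tool_pos: [0.5036, 0.0613, 0.1663]
tool_rot: [0.941, -0.338, 0.0, -0.0]
wrist_force: [0.4, -0.3, -0.2]
gripper_width: 0.596
finger_force: 0.0
```

```bash
python3 - <<'E'
from h import *
im=bot.capture('wrist');cv2.imwrite('pics/w6.png',im[:,:,::-1])
E
```

```text
(no output)
```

View pics/w6.png

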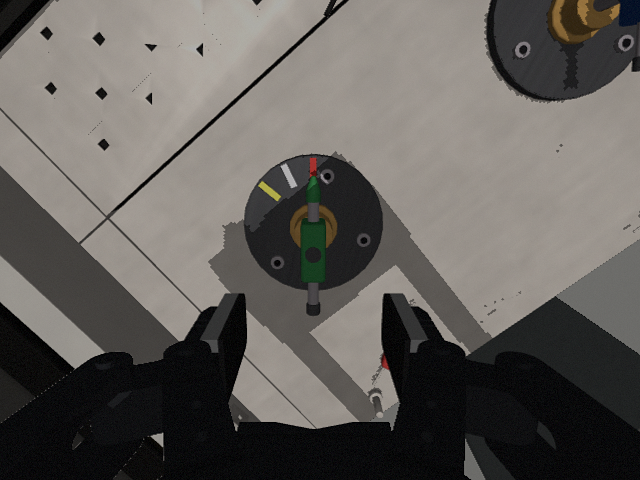

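The green wrench is free of the gripper, with its pointer at (313,185) on the red line at (313,165). The blue station is untouched.

```bash
python3 -c "
from plant import bot
print(bot.job_done())"
```

```text
the job is handed in; nothing more can be done
None
```

The green wrench was turned to white, back to yellow, then forward to red, and released on the red line; the blue wrench was left alone and the job is handed in (no verdict was returned).

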